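Put away the formers left on the cutting mat

ROBOT

A 6-joint arm with a two-finger parallel gripper is mounted at the origin on the work surface. World frame = base frame: x ahead of the robot, y to its left, z up, the work surface at z = 0. Lengths are in mm, angles in rad, forces in N, time in s.
With the tool pointing down it reaches from about 275 to 750 mm from the base axis. Payload 10.2 kg.
Tool frame: the origin (TCP) lies between the finger pads; the fingertips stand 25 mm ahead of it and the grasp point (between the pads) lies 6 mm ahead of it; z points along the fingers, y is the line along which they close (so a half turn about z gives the same grasp; the last joint's range is limited). The gripper opens to 85 mm and grips with 20 to 120 N. Pads are 22 mm wide; open, the fingers measure 114 mm over their backs; the gripper's body (76 mm by 85 mm) begins 54 mm behind the grasp point. The pads swing forward as they close: fully open they stand 13 mm farther back than shut.
Start: joints at [-1.37, 0.313, 1.498, -0, 1.331, -0.223], TCP at [215.883, -478.567, 256.294] pointing down, gripper open.
Joint ranges: [-2.94, 2.94], [-0.97, 2.17], [0.19, 2.56], [-1.23, 4.37], [0.02, 3.11], [-2.88, 2.88]. Speed limits (rad/s): [2.39, 2.39, 3.01, 3.14, 3.14, 3.14].

INTERFACE

Orientations are given as a unit quaternion [w, x, y, z].
In Python, from rig import ctrl, eyes, finish_job gives the robot as it stands.
- The arm moves only by the tool step_arm, never from a script. Its argument "increments" is a list of rows, each an object of numbers: "dx", "dy", "dz": the shift along the tool's x, y, z in units of 25 mm (1.0 is 25 mm); "wx", "wy", "wz": the turn, a rotation vector about the tool's x, y, z in units of 6 degrees (1.0 is 6 degrees). A call has 1 to 5 rows; each row shifts and turns the commanded pose from where the row before left it, along the tool's axes as they then stand; what a row does not reach is not made up. A row lasts 1/10 s, in which the tool goes at most 50 mm and 8.59 degrees, less where a joint would pass 70% of its speed; a pose out of reach is approached as far as the arm can. A call is refused whole if a number of a shift passes 1 or a number of a turn 1, either way. A call with a gripper value outside its range is refused whole. "fingers" is the finger opening in mm, from 0 to 85.4, set as the call begins (left out, the last holds). The fingers move at their own pace and stop on an object; "squeeze" is the grip in N (left out, the last holds). Time passes only in rows, so rows that do not move let the fingers close. It gives the time, the measured TCP pose, the force, the opening and the grip force at its end, in the units of the state.
- ctrl.sense(): the state, without advancing time (a new reading comes with each control period).
- eyes.capture(name): name is "scene" or "top" or "wrist"; returns a dict with "frame" (384x512x3 uint8, blue, green, red), "fx", "fy", "cx", "cy" (pixels), "k1" (the pictures are not rectified: a ray, as slopes to the right and down, at radius r is drawn at 1 + k1 r^2 times it, then the intrinsics apply), "R" (3x3) and "t" (3): a world point X has camera coordinates R X + t; the wrist camera has in their place "tool_from_camera" (4x4, takes a point from camera to tool coordinates, whose origin is the TCP and whose axes are the flange's). Camera axes: x right, y down, z forward; pixel columns grow to the right and rows downward; lengths in mm; the calibration is good to about 2 mm. A picture is of the moment at which its call begins: read the wrist's pose just before it. There is no depth.
- finish_job(): hands the job in; it is judged then, once.
Trained networks look in the newest picture that a camera, given by its name, has taken for a name from the list of things; names that differ only in an ending like _2 or _b are one class to them, and where a whole thing is asked for, a point or a joint stands for the part that bears it (a point fixed in the world has none). Each returns a list of dicts, best first, with "p" (0 to 1); they miss things now and then, are a little off and sometimes report something else, mostly with a low value. They report only what shows in the picture. A call takes as long as a camera call. They do not tell look-alikes from the thing itself.
- eyes.cut_out(camera, label): "mask" (384x512 bool, what is visible of it).
- eyes.landmark_of(camera, label): "point" ([x, y, z] in mm, in the coordinates of the camera as it stood for that picture, good to about 4 mm: a listed point, or the origin of a listed thing).
The state is a dict: "time_s": time; "joints": joint angles; "dq": joint speeds; "tau": joint torques, N m; "eef_pos": TCP position; "ee_rot": TCP orientation; "force": force on the tool from outside, world axes, zero at the start; "wrist_torque": the same for the moment, N m; "grip_width": opening from 0.0 (shut) to 1.0 (fully open); "grip_force": force on a finger pad.
Only numpy, scipy, OpenCV 4.12 (cv2) and the standard library are available. Lean on these libraries where they do the work, as an engineer would, in place of code of your own. Each camera call takes 0.05 s, during which the arm holds its last target. There are 200 camera calls.

TASK

Two wooden jewellery formers have been left on the grey cutting mat: put each one away, lying flat in the free half of the tray that already holds a former of the same shape. Set them down rather than dropping them. The former on the cork pad is still in use, so leave it there, and do not disturb the formers already in the trays or the other things on the bench.

Things in the scene. Friction and masses are not known exactly. Their poses are not given: they have to be found in the camera images.
- former_waisted: Waisted former of light wood, 104 mm long (its x), 38 mm high: seen from above two rectangular heads 40 mm wide (y) and 30 mm long joined by a waist 24 mm wide and 44 mm long in the middle. Origin: middle of its flat underside, z up. It starts flat on the cutting mat or on the cork pad, whichever varies.
- former_oval: Oval former of light wood, 104 mm long (its x), 38 mm wide (y), 38 mm high: straight parallel sides 66 mm long, with half-round ends as seen from above. Origin: middle of its flat underside, z up. It starts flat on the cutting mat or on the cork pad, whichever varies.
- former_stepped: Stepped former of light wood, 105 mm long (its x), 38 mm high: seen from above three steps each 35 mm long, 38 mm wide at the -x end, 30 mm in the middle, 22 mm at the +x end; centre of mass at x = -6 mm. Origin: middle of its flat underside, z up. It starts flat on the cutting mat or on the cork pad, whichever varies.
- tray_waisted: Low grey tray of the waisted formers (it already holds one), 130 (x) by 152 (y) by 16 mm high, fixed on a 9 mm board. Origin: centre of its underside. Walls and floor 4 mm. A divider along x at y = 0, 14 mm high, parts it into halves, each 122 x 70 mm inside, centred at y = +37 and -37 mm; one is taken, the other free, which one varies. The trays change places.
- tray_oval: Low grey tray of the oval formers (it already holds one), 130 (x) by 152 (y) by 16 mm high, fixed on a 9 mm board. Origin: centre of its underside. Walls and floor 4 mm. A divider along x at y = 0, 14 mm high, parts it into halves, each 122 x 70 mm inside, centred at y = +37 and -37 mm; one is taken, the other free, which one varies. The trays change places.
- tray_stepped: Low grey tray of the stepped formers (it already holds one), 130 (x) by 152 (y) by 16 mm high, fixed on a 9 mm board. Origin: centre of its underside. Walls and floor 4 mm. A divider along x at y = 0, 14 mm high, parts it into halves, each 122 x 70 mm inside, centred at y = +37 and -37 mm; one is taken, the other free, which one varies. The trays change places.
- kept_waisted: A second waisted former of exactly the same shape, size and axes as former_waisted, already put away in one half of tray_waisted, lengthwise along the tray's x. Origin: middle of its underside.
- kept_oval: A second oval former of exactly the same shape, size and axes as former_oval, already put away in one half of tray_oval, lengthwise along the tray's x. Origin: middle of its underside.
- kept_stepped: A second stepped former of exactly the same shape, size and axes as former_stepped, already put away in one half of tray_stepped, lengthwise along the tray's x. Origin: middle of its underside.
- mat: Grey cutting mat, 300 mm (x) by 360 mm (y), 3 mm thick, fixed flat on the table. Origin: centre of its underside.
- pad: Square cork pad, 130 x 130 mm, 3 mm thick, fixed flat on the table. One former lies on it. Origin: centre of its underside.
- jar: Glue jar, 56 mm diameter, 50 mm tall, standing on the cutting mat. Loose bystander. Origin: centre of its underside.
- sanding_block: Black rubber sanding block lying on the far side of the mat, 50 x 110 x 22 mm. Loose bystander. Origin: centre of its underside.
- spatula: Modelling spatula with yellow handle, 170 mm long, lying on the table in front of the mat. Loose bystander. Origin: middle of its length, on the table; handle towards its -x.
- brush: Black-handled brush, 180 mm long, lying on the table in front of the trays. Loose bystander. Origin: middle of its length, on the table; handle towards its -x.
- tin: Round black tin, 74 mm diameter, 52 mm high, at the back of the table. Loose bystander. Origin: centre of its underside.
- slate: Dark flat slab, 75 x 150 x 9 mm, lying at the back of the table. Loose bystander. Origin: centre of its underside.
- bottle: Closed white bottle, 56 mm diameter, 150 mm tall, at the back of the table. Loose bystander. Origin: centre of its underside.
Mind the look-alikes: they are no part of the job. Leave any orange look-alike of the former_waisted alone.

How it is judged:
By the outcome, as a careful person would: the job done as asked, in the order asked, and still so for the second after the job is handed in, with the robot touching nothing.
It also fails if it takes over 67 s, if anything falls off the work surface, if the arm or the gripper's body presses on something with over 40 N, if the wrist force passes 120 N, or if a joint passes its speed limit or range.

## Working session

There is one attempt and no reset: what is moved stays moved. The work goes in short steps, Python scripts to look and compute and a tool call to move; the robot and the scene stay as the last step left them, time stands still between calls to the robot, and variables do not carry over. Pictures are saved under pics/ and viewed, at most 10 in all, crops included, and the job is handed in when it is done.

Besides the shell and the picture viewer there is one more tool, called after ">>>" as name(argument=value, ...) on one line, values as JSON. step_arm: Moves the arm, as the interface text tells. Its arguments: {"type":"object","properties":{"increments":{"type":"array"},"fingers":{"type":"number"},"squeeze":{"type":"number"}},"required":["increments"]}

```bash
mkdir -p pics
cat > h.py <<'E'
import numpy as np,cv2
from rig import ctrl,eyes,finish_job
def cam(n):
    return eyes.capture(n)
def und(c,u,v):
    x=(u-c['cx'])/c['fx'];y=(v-c['cy'])/c['fy']
    rd=np.hypot(x,y);r=rd
    for _ in range(20): r=rd/(1+c['k1']*r*r)
    s=r/rd if rd>0 else 1
    return np.array([x*s,y*s,1.])
def px2w(c,u,v,z):
    R=np.array(c['R']);t=np.array(c['t']);o=-R.T@t;d=R.T@und(c,u,v)
    return o+d*(z-o[2])/d[2]
def proj(c,X):
    p=np.array(c['R'])@X+np.array(c['t']);x,y=p[:2]/p[2];k=1+c['k1']*(x*x+y*y)
    return np.array([c['fx']*x*k+c['cx'],c['fy']*y*k+c['cy']])
def wristworld(c,s):
    from scipy.spatial.transform import Rotation as Ro
    q=s['ee_rot'];T=np.eye(4);T[:3,:3]=Ro.from_quat([q[1],q[2],q[3],q[0]]).as_matrix();T[:3,3]=s['eef_pos']
    M=np.linalg.inv(T@np.array(c['tool_from_camera']));c['R']=M[:3,:3];c['t']=M[:3,3];return c
E
python3 - <<'E'
from h import *
s=ctrl.sense();print(s['ee_rot'],s['eef_pos'],s['time_s'])
for n in ['top','scene']:
    c=cam(n);cv2.imwrite(f'pics/{n}0.png',cv2.resize(c['frame'],(768,576),interpolation=cv2.INTER_CUBIC))
    np.save(f'{n}0.npy',c,allow_pickle=True)
    R=np.array(c['R']);t=np.array(c['t']);print(n,'cam at',(-R.T@t).round(),c['fx'],c['k1'])
    for l in ['former_waisted','former_oval','former_stepped','tray_waisted','tray_oval','tray_stepped','kept_waisted','kept_oval','kept_stepped','jar','mat','pad']:
        print(l,[(round(d['p'],2),(R.T@(np.array(d['point'])-t)).round().tolist(),proj(c,R.T@(np.array(d['point'])-t)).round().tolist()) for d in eyes.landmark_of(n,l)[:4]])
E
```

```text
[-6.40663594e-04  9.77637317e-01  2.10297088e-01  1.98357425e-05] [ 215.82729236 -478.33174189  255.74294234] 0.0
top cam at [ 294.  -61. 1744.] 485.41344505093264 0.07102963465435833
former_waisted [(0.85, [529.0, -120.0, 4.0], [284.0, 188.0]), (0.72, [411.0, -508.0, 4.0], [393.0, 223.0]), (0.57, [404.0, 129.0, 1.0], [214.0, 222.0])]
former_oval [(0.75, [506.0, -342.0, 2.0], [346.0, 196.0]), (0.72, [404.0, 127.0, 2.0], [214.0, 222.0])]
former_stepped [(0.62, [388.0, 131.0, 2.0], [213.0, 226.0]), (0.51, [783.0, -133.0, -0.0], [288.0, 120.0])]
tray_waisted [(0.7, [621.0, 84.0, 9.0], [228.0, 162.0])]
tray_oval [(0.58, [527.0, 402.0, 9.0], [139.0, 186.0])]
tray_stepped [(0.57, [582.0, 240.0, 11.0], [185.0, 172.0])]
kept_waisted [(0.69, [629.0, 49.0, 18.0], [238.0, 160.0])]
kept_oval [(0.71, [540.0, 361.0, 14.0], [150.0, 183.0])]
kept_stepped [(0.56, [567.0, 275.0, 17.0], [174.0, 175.0])]
jar [(0.66, [516.0, -234.0, -2.0], [315.0, 193.0]), (0.47, [569.0, 278.0, 17.0], [173.0, 175.0])]
mat [(0.65, [540.0, -236.0, -0.0], [316.0, 186.0])]
pad [(0.82, [402.0, 128.0, 0.0], [214.0, 222.0]), (0
[... 426 characters left out ...]
, 8.0], [306.0, 227.0])]
tray_oval [(0.68, [532.0, 400.0, 5.0], [420.0, 216.0]), (0.24, [659.0, -272.0, 5.0], [181.0, 222.0])]
tray_stepped [(0.74, [377.0, 319.0, -2.0], [385.0, 177.0]), (0.55, [582.0, 238.0, 8.0], [364.0, 222.0])]
kept_waisted [(0.79, [632.0, 49.0, 12.0], [296.0, 227.0]), (0.7, [657.0, -269.0, 2.0], [182.0, 222.0])]
kept_oval [(0.93, [546.0, 358.0, 16.0], [407.0, 216.0])]
kept_stepped [(0.87, [575.0, 275.0, 11.0], [377.0, 221.0])]
jar [(0.71, [548.0, -242.0, -9.0], [201.0, 197.0]), (0.69, [520.0, -233.0, -1.0], [206.0, 189.0])]
mat [(0.72, [549.0, -241.0, -6.0], [202.0, 197.0]), (0.31, [379.0, 318.0, -1.0], [385.0, 177.0])]
pad [(0.69, [402.0, 126.0, -5.0], [324.0, 176.0])]
```

Run:
```python
from h import *
c=np.load('top0.npy',allow_pickle=True).item()
im=c['frame'][110:270,110:430];cv2.imwrite('pics/topcrop.png',cv2.resize(im,(800,400),interpolation=cv2.INTER_CUBIC))
c=np.load('scene0.npy',allow_pickle=True).item()
im=c['frame'][120:290,100:480];cv2.imwrite('pics/scenecrop.png',cv2.resize(im,(800,358),interpolation=cv2.INTER_CUBIC))
```

```text
(no output)
```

View pics/topcrop.png

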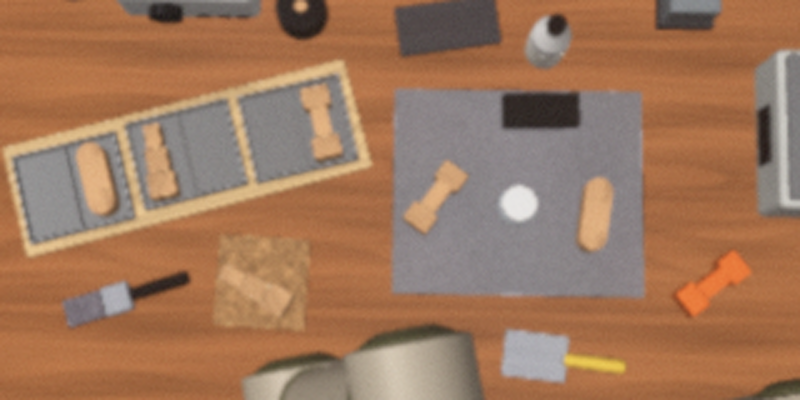

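View pics/scenecrop.png

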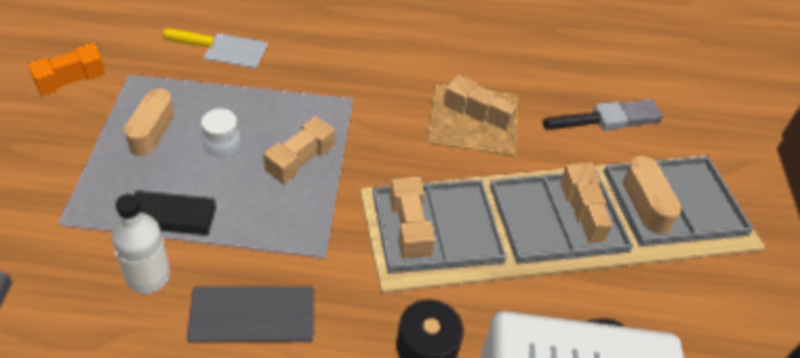

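Top view crop, in full-image pixels:
- The waisted former on the mat is at (284,188) and the oval on the mat at (348,196).
- Look-alikes: the orange waisted at (395,223), the stepped on the pad at (212,226), and the kept formers at (148,181), (174,174) and (238,159).
- I choose the two light-wood formers on the mat, at (284,188) and (348,196).
- The free halves are the left (+y) halves of the oval tray (left) and the waisted tray (right).

Next I fit the poses from both views.

```bash
cat > fit.py <<'E'
from h import *
from scipy.optimize import minimize
def box(x0,x1,w): return [(x0,-w/2),(x1,-w/2),(x1,w/2),(x0,w/2)]
a=np.linspace(-np.pi/2,np.pi/2,12)
P={'waisted':([box(-52,-22,40),box(-22,22,24),box(22,52,40)],38),
 'oval':([[(33+19*np.cos(t),19*np.sin(t)) for t in a]+[(-33-19*np.cos(t),-19*np.sin(t)) for t in a]],38),
 'stepped':([box(-52.5,-17.5,38),box(-17.5,17.5,30),box(17.5,52.5,22)],38),
 'tray':([box(-65,65,152)],16)}
S=4
def sil(c,shape,p):
    x,y,yaw,z=p;parts,h=P[shape];m=np.zeros((384*S,512*S),np.uint8)
    ca,sa=np.cos(yaw),np.sin(yaw)
    for q in parts:
        pts=np.array([proj(c,np.array([x+ca*u-sa*v,y+sa*u+ca*v,z+k])) for u,v in q for k in (0,h)])
        cv2.fillPoly(m,[cv2.convexHull(np.round((pts+.5)*S).astype(np.int32))],1)
    return cv2.resize(m.astype(np.float32),(512,384),interpolation=cv2.INTER_AREA)
def fit(views,shape,p0,zfree=True):
    sc=np.array([1,1,.01,1])
    ms=[(c,cv2.GaussianBlur(m.astype(np.float32),(0,0),1)) for c,m in views]
    def f(q):
        p=q*sc
        if not zfree: p[3]=p0[3]
        return sum(((cv2.GaussianBlur(sil(c,shape,p),(0,0),1)-m)**2).sum()/m.sum() for c,m in ms)
    best=None
    for y0 in np.atleast_1d(p0[2]):
        q0=np.array([p0[0],p0[1],y0,p0[3]])/sc
        r=minimize(f,q0,method='Nelder-Mead',options=dict(initial_simplex=np.vstack([q0]+[q0+np.eye(4)[i]*[5,5,15,5][i] for i in range(4)]),maxiter=160,xatol=.05,fatol=1e-4))
        if best is None or r.fun<best.fun: best=r
    return best.x*sc,best.fun
E
python3 - <<'E'
from fit import *
C={n:cam(n) for n in('top','scene')}
def mask(n,l,X):
    u,v=proj(C[n],np.array(X));b=None
    for d in eyes.cut_out(n,l):
        m=d['mask'];yy,xx=np.nonzero(m)
        e=np.hypot(xx.mean()-u,yy.mean()-v)
        if e<12 and (b is None or e<b[0]): b=(e,m,d['p'])
    return b
r=np.pi/180
for l,s,p0 in [('former_waisted','waisted',(530,-120,[-40*r],3)),('former_oval','oval',(508,-345,[-10*r],3)),
  ('kept_waisted','waisted',(630,49,[13*r],13)),('kept_oval','oval',(543,360,[13*r],13)),('kept_stepped','stepped',(571,275,[13*r,193*r],13)),
  ('tray_waisted','tray',(622,80,[13*r],9)),('tray_oval','tray',(530,401,[13*r],9)),('tray_stepped','tray',(582,239,[13*r],9))]:
    V=[]
    for n in C:
        b=mask(n,l,(p0[0],p0[1],25))
        if b: V.append((C[n],b[1]));print(n,b[1].sum(),round(b[0],1),end=' ')
    if s=='tray': # mask lacks the former perhaps: show both
        pass
    if V:
        p,f=fit(V,s,p0,len(V)==2);print(l,p[:2].round(1),'yaw',round(p[2]/r,1),'z',p[3].round(1),'res',round(f,3))
print(ctrl.sense()['time_s'])
E
```

```text
scene 540 0.3 former_waisted [ 526.4 -119.3] yaw -34.2 z 7.3 res 0.021
top 335 0.9 scene 465 1.0 former_oval [ 506.3 -345.1] yaw -6.1 z 2.9 res 0.018
top 318 1.1 scene 545 1.2 kept_waisted [629.4  44.8] yaw 13.6 z 13.4 res 0.036
top 315 1.2 scene 676 1.2 kept_oval [540.4 362.1] yaw 15.5 z 7.6 res 0.038
top 356 1.6 scene 572 2.2 kept_stepped [569.4 277.3] yaw 13.5 z 9.3 res 0.058
scene 1771 6.1 tray_waisted [627.3  80.2] yaw 14.7 z 10.1 res 0.273
scene 1620 5.7 tray_oval [536.3 396.7] yaw 16.5 z 9.8 res 0.339
top 1201 3.0 scene 1761 7.6 tray_stepped [584.7 240. ] yaw 15.6 z 6.4 res 0.523
2.2
```

>>> step_arm(increments=[{"dx":1},{"dx":1},{"dx":1},{"dx":1},{"dx":1}], fingers=60, squeeze=40)

```text
invalid input at $.increments[0]: expected keys dx, dy, dz, wx, wy, wz
```

>>> step_arm(increments=[{"dx":1},{"dx":1},{"dx":1},{"dx":1},{"dx":1}])

```text
invalid input at $.increments[0]: expected keys dx, dy, dz, wx, wy, wz
```

>>> step_arm(increments=[{"dx":1},{"dx":1},{"dx":0.8},{"wz":1},{"wz":1}])

```text
invalid input at $.increments[0]: expected keys dx, dy, dz, wx, wy, wz
```

>>> step_arm(increments=[{"wz":1,"dz":0.5},{"wz":1,"dz":0.5},{"wz":1,"dz":0.5},{"dz":0.5},{}])

```text
invalid input at $.increments[0]: expected keys dx, dy, dz, wx, wy, wz
```

>>> step_arm(increments=[{"dx":1,"dy":0,"dz":0,"wx":0,"wy":0,"wz":0},{"dx":1,"dy":0,"dz":0,"wx":0,"wy":0,"wz":0},{"dx":1,"dy":0,"dz":0,"wx":0,"wy":0,"wz":0},{"dx":1,"dy":0,"dz":0,"wx":0,"wy":0,"wz":0},{"dx":1,"dy":0,"dz":0,"wx":0,"wy":0,"wz":0}], fingers=60, squeeze=40)

```text
time_s: 2.7
eef_pos: [330.7, -426.7, 256.3]
ee_rot: [0.0, 0.978, 0.21, 0.0]
force: [-0.4, -0.3, 0.3]
grip_width: 0.704
grip_force: 0.0
```

>>> step_arm(increments=[{"dx":1,"dy":0,"dz":0,"wx":0,"wy":0,"wz":0},{"dx":1,"dy":0,"dz":0,"wx":0,"wy":0,"wz":0},{"dx":1,"dy":0,"dz":0,"wx":0,"wy":0,"wz":0},{"dx":1,"dy":0,"dz":0,"wx":0,"wy":0,"wz":0},{"dx":1,"dy":0,"dz":0,"wx":0,"wy":0,"wz":0}])

```text
time_s: 3.2
eef_pos: [444.7, -375.3, 256.3]
ee_rot: [0.0, 0.978, 0.21, -0.0]
force: [-1.6, -0.3, 0.0]
grip_width: 0.704
grip_force: 0.0
```

>>> step_arm(increments=[{"dx":1,"dy":0,"dz":0,"wx":0,"wy":0,"wz":0},{"dx":1,"dy":0,"dz":0,"wx":0,"wy":0,"wz":0},{"dx":0.8,"dy":0,"dz":0,"wx":0,"wy":0,"wz":0},{"dx":0,"dy":0,"dz":0.5,"wx":0,"wy":0,"wz":1},{"dx":0,"dy":0,"dz":0.5,"wx":0,"wy":0,"wz":1}])

```text
time_s: 3.7
eef_pos: [508.2, -346.6, 230.9]
ee_rot: [0.0, 0.994, 0.105, 0.0]
force: [-0.6, -0.1, -0.4]
grip_width: 0.703
grip_force: 0.0
```

>>> step_arm(increments=[{"dx":0,"dy":0,"dz":0.5,"wx":0,"wy":0,"wz":1},{"dx":0,"dy":0,"dz":0.5,"wx":0,"wy":0,"wz":1},{"dx":0,"dy":0,"dz":0,"wx":0,"wy":0,"wz":1},{"dx":0,"dy":0,"dz":0,"wx":0,"wy":0,"wz":0}])

```text
time_s: 4.1
eef_pos: [507.5, -346.9, 205.9]
ee_rot: [-0.0, 0.999, -0.05, -0.0]
force: [0.4, 0.5, 0.2]
grip_width: 0.704
grip_force: 0.0
```

```bash
cat >> fit.py <<'E'
def wshot(l,name,X):
    s=ctrl.sense();c=wristworld(cam('wrist'),s);cv2.imwrite(f'pics/{name}.png',c['frame'])
    ds=eyes.cut_out('wrist',l);u,v=proj(c,np.array(X,float));b=None
    for d in ds:
        yy,xx=np.nonzero(d['mask']);e=np.hypot(xx.mean()-u,yy.mean()-v);print('cand',round(d['p'],2),round(e),d['mask'].sum(),xx.min(),xx.max(),yy.min(),yy.max())
        if b is None or e<b[0]: b=(e,d['mask'])
    return c,(b[1] if b else None),s
E
python3 - <<'E'
from fit import *
r=np.pi/180
c,m,s=wshot('former_oval','w1',(507,-345,25))
print(c['tool_from_camera'],-c['R'].T@c['t'],s['joints'])
np.save('w1.npy',dict(c=c,m=m),allow_pickle=True)
p0=(507,-345,-7*r,3)
if m is not None:
    p,f=fit([(c,m)],'oval',p0,False);print(p[:2],p[2]/r,f)
    t=cam('top');mt=eyes.cut_out('top','former_oval')
E
```

```text
cand 0.56 1 3459 233 272 125 226
[[ 4.40914434e-04 -9.48268142e-01 -3.17470213e-01  8.20442241e+01]
 [ 9.99999867e-01  3.33170217e-04  3.93673697e-04  6.40176918e-01]
 [-2.67536605e-04 -3.17470345e-01  9.48268163e-01 -1.17050230e+02]
 [ 0.00000000e+00  0.00000000e+00  0.00000000e+00  1.00000000e+00]] [ 589.14358704 -355.87242539  322.93127465] [-7.89944363e-01  5.50150858e-01  1.27886981e+00  1.48369009e-05
  1.31326114e+00  8.81550602e-01]
[ 506.51181356 -346.08492042] -8.262759493201859 0.006952524650841951
```

View pics/w1.png

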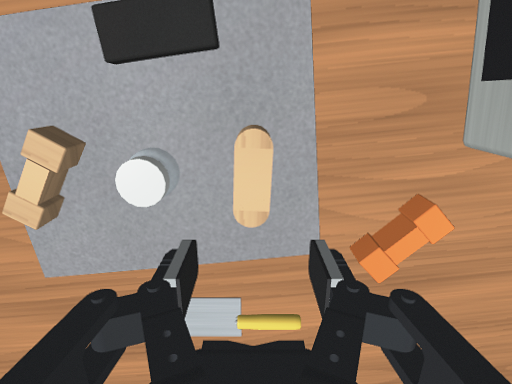

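>>> step_arm(increments=[{"dx":-0.04,"dy":0,"dz":0.9,"wx":0,"wy":0,"wz":0.42},{"dx":0,"dy":0,"dz":1,"wx":0,"wy":0,"wz":0},{"dx":0,"dy":0,"dz":1,"wx":0,"wy":0,"wz":0},{"dx":0,"dy":0,"dz":1,"wx":0,"wy":0,"wz":0},{"dx":0,"dy":0,"dz":1,"wx":0,"wy":0,"wz":0}])

```text
time_s: 4.8
eef_pos: [506.7, -346.9, 83.1]
ee_rot: [0.0, 0.997, -0.071, 0.0]
force: [0.1, 0.3, 0.1]
grip_width: 0.703
grip_force: 0.0
```

>>> step_arm(increments=[{"dx":0,"dy":0,"dz":0.8,"wx":0,"wy":0,"wz":0},{"dx":0,"dy":0,"dz":0.6,"wx":0,"wy":0,"wz":0},{"dx":0,"dy":0,"dz":0.3,"wx":0,"wy":0,"wz":0},{"dx":0,"dy":0,"dz":0.12,"wx":0,"wy":0,"wz":0},{"dx":0,"dy":0,"dz":0,"wx":0,"wy":0,"wz":0}])

```text
time_s: 5.3
eef_pos: [506.8, -347.0, 38.7]
ee_rot: [0.0, 0.997, -0.072, 0.0]
force: [-0.2, 0.7, 0.2]
grip_width: 0.705
grip_force: 0.0
```

>>> step_arm(increments=[{"dx":0,"dy":0,"dz":0,"wx":0,"wy":0,"wz":0},{"dx":0,"dy":0,"dz":0,"wx":0,"wy":0,"wz":0},{"dx":0,"dy":0,"dz":0,"wx":0,"wy":0,"wz":0},{"dx":0,"dy":0,"dz":0,"wx":0,"wy":0,"wz":0},{"dx":0,"dy":0,"dz":0,"wx":0,"wy":0,"wz":0}], fingers=20, squeeze=40)

```text
time_s: 5.8
eef_pos: [507.0, -347.3, 39.3]
ee_rot: [0.001, 0.997, -0.072, 0.001]
force: [-0.3, 0.6, 6.0]
grip_width: 0.437
grip_force: 42.2
```

>>> step_arm(increments=[{"dx":0,"dy":0,"dz":-0.4,"wx":0,"wy":0,"wz":0},{"dx":0,"dy":0,"dz":-1,"wx":0,"wy":0,"wz":-0.98},{"dx":0,"dy":0,"dz":-1,"wx":0,"wy":0,"wz":-0.98},{"dx":0,"dy":0,"dz":-1,"wx":0,"wy":0,"wz":-0.98},{"dx":0,"dy":0,"dz":-1,"wx":0,"wy":0,"wz":-0.98}])

```text
time_s: 6.3
eef_pos: [506.4, -346.7, 149.7]
ee_rot: [-0.0, 0.991, 0.135, -0.0]
force: [0.5, 0.2, -1.4]
grip_width: 0.436
grip_force: 41.4
```

>>> step_arm(increments=[{"dx":0.2,"dy":-0.98,"dz":-0.3,"wx":0,"wy":0,"wz":0},{"dx":0.2,"dy":-0.98,"dz":-0.3,"wx":0,"wy":0,"wz":0},{"dx":0.2,"dy":-0.98,"dz":-0.3,"wx":0,"wy":0,"wz":0},{"dx":0.2,"dy":-0.98,"dz":-0.3,"wx":0,"wy":0,"wz":0},{"dx":0.2,"dy":-0.98,"dz":0,"wx":0,"wy":0,"wz":0}])

```text
time_s: 6.8
eef_pos: [498.4, -221.2, 179.7]
ee_rot: [0.001, 0.991, 0.133, 0.001]
force: [0.0, -0.3, -1.1]
grip_width: 0.44
grip_force: 41.5
```

>>> step_arm(increments=[{"dx":0.2,"dy":-0.98,"dz":0,"wx":0,"wy":0,"wz":0},{"dx":0.2,"dy":-0.98,"dz":0,"wx":0,"wy":0,"wz":0},{"dx":0.2,"dy":-0.98,"dz":0,"wx":0,"wy":0,"wz":0},{"dx":0.2,"dy":-0.98,"dz":0,"wx":0,"wy":0,"wz":0},{"dx":0.2,"dy":-0.98,"dz":0,"wx":0,"wy":0,"wz":0}])

```text
time_s: 7.3
eef_pos: [489.9, -96.3, 178.7]
ee_rot: [0.0, 0.991, 0.133, 0.0]
force: [0.5, -0.1, -0.7]
grip_width: 0.434
grip_force: 41.5
```

>>> step_arm(increments=[{"dx":0.2,"dy":-0.98,"dz":0,"wx":0,"wy":0,"wz":0},{"dx":0.2,"dy":-0.98,"dz":0,"wx":0,"wy":0,"wz":0},{"dx":0.2,"dy":-0.98,"dz":0,"wx":0,"wy":0,"wz":0},{"dx":0.2,"dy":-0.98,"dz":0,"wx":0,"wy":0,"wz":0},{"dx":0.2,"dy":-0.98,"dz":0,"wx":0,"wy":0,"wz":0}])

```text
time_s: 7.8
eef_pos: [481.7, 28.4, 178.8]
ee_rot: [0.0, 0.991, 0.133, 0.0]
force: [0.1, -0.9, -1.1]
grip_width: 0.439
grip_force: 41.5
```

Run:
```python
from fit import *
s=ctrl.sense();c=wristworld(cam('wrist'),s);np.save('wA.npy',c,allow_pickle=True);print(s['time_s'])
```

```text
7.8
```

>>> step_arm(increments=[{"dx":0.2,"dy":-0.98,"dz":0,"wx":0,"wy":0,"wz":0},{"dx":0.2,"dy":-0.98,"dz":0,"wx":0,"wy":0,"wz":0},{"dx":0.2,"dy":-0.98,"dz":0,"wx":0,"wy":0,"wz":0},{"dx":0.2,"dy":-0.98,"dz":0,"wx":0,"wy":0,"wz":0},{"dx":0.2,"dy":-0.98,"dz":0,"wx":0,"wy":0,"wz":0}])

```text
time_s: 8.35
eef_pos: [473.6, 153.0, 178.7]
ee_rot: [0.0, 0.991, 0.133, 0.0]
force: [0.2, 0.4, -0.9]
grip_width: 0.439
grip_force: 41.4
```

>>> step_arm(increments=[{"dx":0.2,"dy":-0.98,"dz":0,"wx":0,"wy":0,"wz":0},{"dx":0.2,"dy":-0.98,"dz":0,"wx":0,"wy":0,"wz":0},{"dx":0.2,"dy":-0.98,"dz":0,"wx":0,"wy":0,"wz":0},{"dx":0.2,"dy":-0.98,"dz":0,"wx":0,"wy":0,"wz":0},{"dx":0.2,"dy":-0.98,"dz":0,"wx":0,"wy":0,"wz":0}])

```text
time_s: 8.85
eef_pos: [465.5, 277.8, 178.7]
ee_rot: [0.0, 0.991, 0.133, 0.0]
force: [0.2, -0.2, -0.8]
grip_width: 0.438
grip_force: 41.4
```

>>> step_arm(increments=[{"dx":0.2,"dy":-0.98,"dz":0,"wx":0,"wy":0,"wz":0},{"dx":0.2,"dy":-0.98,"dz":0,"wx":0,"wy":0,"wz":0},{"dx":0.2,"dy":-0.98,"dz":0,"wx":0,"wy":0,"wz":0},{"dx":0.2,"dy":-0.98,"dz":0,"wx":0,"wy":0,"wz":0},{"dx":0,"dy":0,"dz":0,"wx":0,"wy":0,"wz":0}])

```text
time_s: 9.35
eef_pos: [458.5, 378.7, 178.4]
ee_rot: [-0.0, 0.991, 0.134, 0.0]
force: [0.7, 0.1, -1.2]
grip_width: 0.435
grip_force: 41.4
```

Run:
```python
from fit import *
s=ctrl.sense();c=wristworld(cam('wrist'),s);np.save('wB.npy',c,allow_pickle=True);print(s['time_s'],s['eef_pos'])
a=np.load('wA.npy',allow_pickle=True).item()
cv2.imwrite('pics/wAB.png',cv2.resize(np.vstack([a['frame'],c['frame']]),(400,600)));cv2.imwrite('pics/wB.png',c['frame'])
for l in['tray_oval','tray_stepped','kept_oval']:
    for d in eyes.cut_out('wrist',l)[:2]:
        yy,xx=np.nonzero(d['mask']);print(l,d['p'],d['mask'].sum(),xx.min(),xx.max(),yy.min(),yy.max())
```

```text
9.35 [458.49543295 378.69189203 178.40965868]
tray_oval 0.67 19455 162 344 17 171
tray_oval 0.4 6173 275 328 30 164
tray_stepped 0.63 17257 344 511 9 162
kept_oval 0.85 6069 275 327 30 163
```

View pics/wB.png

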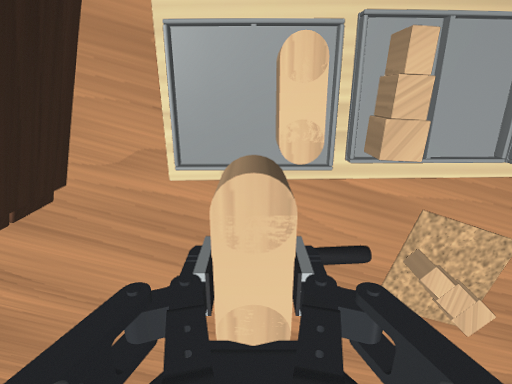

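```bash
cat > tray.py <<'E'
from fit import *
from scipy.optimize import least_squares
def trayfit(c,corn,x0,zf=None):
    # corn: pixel -> (u,v) tray xy at rim height 16
    def f(p):
        ca,sa=np.cos(p[2]),np.sin(p[2]);z=p[3] if zf is None else zf
        return np.concatenate([proj(c,np.array([p[0]+ca*u-sa*v,p[1]+sa*u+ca*v,z+16]))-q for q,(u,v) in corn])
    r=least_squares(f,x0,x_scale=[10,10,.1,10]);return r.x,np.abs(r.fun).max()
def show(p,r):
    ca,sa=np.cos(p[2]),np.sin(p[2]);print('tray',p[:2].round(1),'yaw',round(np.degrees(p[2]),2),'z',round(p[3],1),'err px',round(r,2),'free +y',[round(p[0]-sa*37,1),round(p[1]+ca*37,1)],'free -y',[round(p[0]+sa*37,1),round(p[1]-ca*37,1)])
E
python3 - <<'E'
from tray import *
b=np.load('wB.npy',allow_pickle=True).item()
g=cv2.cvtColor(b['frame'],cv2.COLOR_BGR2GRAY)
corn=[((164,19.5),(65,76)),((345,19),(65,-76)),((177,170),(-65,76)),((333,169),(-65,-76))]
for zf in(None,9): show(*trayfit(b,corn,[530,400,.26,9],zf))
m=[d['mask'] for d in eyes.cut_out('wrist','kept_oval')][0]
p,f=fit([(b,m)],'oval',(541,362,.26,13),False);print('kept',p,np.degrees(p[2]),f)
E
```

```text
tray [533.2 396.9] yaw 15.72 z 4.4 err px 0.21 free +y [np.float64(523.2), np.float64(432.5)] free -y [np.float64(543.3), np.float64(361.3)]
tray [532.9 396.8] yaw 15.72 z 9.0 err px 1.66 free +y [np.float64(522.9), np.float64(432.4)] free -y [np.float64(543.0), np.float64(361.2)]
kept [5.42986212e+02 3.60107652e+02 2.73519204e-01 1.74393562e+01] 15.67149597776828 0.005511831026524305
```

View pics/wAB.png

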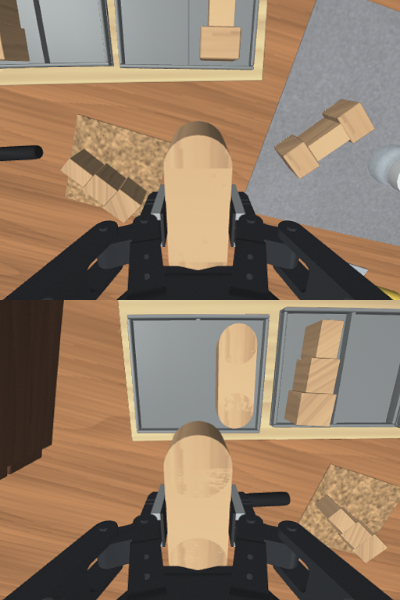

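>>> step_arm(increments=[{"dx":0.8,"dy":-0.35,"dz":0,"wx":0,"wy":0,"wz":-0.05},{"dx":0.8,"dy":-0.35,"dz":0,"wx":0,"wy":0,"wz":0},{"dx":0.8,"dy":-0.35,"dz":0,"wx":0,"wy":0,"wz":0},{"dx":0.68,"dy":-0.33,"dz":0.5,"wx":0,"wy":0,"wz":0},{"dx":0,"dy":0,"dz":1,"wx":0,"wy":0,"wz":0}])

```text
time_s: 10.1
eef_pos: [526.4, 430.9, 141.9]
ee_rot: [-0.001, 0.991, 0.135, 0.002]
force: [-0.2, 0.1, -1.7]
grip_width: 0.44
grip_force: 41.4
```

>>> step_arm(increments=[{"dx":0,"dy":0,"dz":0.8,"wx":0,"wy":0,"wz":0},{"dx":0,"dy":0,"dz":0.8,"wx":0,"wy":0,"wz":0},{"dx":0,"dy":0,"dz":0.6,"wx":0,"wy":0,"wz":0},{"dx":0,"dy":0,"dz":0.3,"wx":0,"wy":0,"wz":0},{"dx":0,"dy":0,"dz":0,"wx":0,"wy":0,"wz":0}])

```text
time_s: 10.6
eef_pos: [524.1, 430.1, 77.6]
ee_rot: [0.0, 0.991, 0.135, -0.001]
force: [0.2, 0.6, -0.6]
grip_width: 0.438
grip_force: 41.4
```

>>> step_arm(increments=[{"dx":0,"dy":-0.1,"dz":0.4,"wx":0,"wy":0,"wz":0},{"dx":0,"dy":0,"dz":0.4,"wx":0,"wy":0,"wz":0},{"dx":0,"dy":0,"dz":0.14,"wx":0,"wy":0,"wz":0},{"dx":0,"dy":0,"dz":0.06,"wx":0,"wy":0,"wz":0},{"dx":0,"dy":0,"dz":0,"wx":0,"wy":0,"wz":0}])

```text
time_s: 11.1
eef_pos: [523.5, 433.0, 53.3]
ee_rot: [0.0, 0.991, 0.136, 0.0]
force: [-0.1, -0.2, -0.9]
grip_width: 0.44
grip_force: 41.4
```

>>> step_arm(increments=[{"dx":0,"dy":0,"dz":0.04,"wx":0,"wy":0,"wz":0},{"dx":0,"dy":0,"dz":0.04,"wx":0,"wy":0,"wz":0},{"dx":0,"dy":0,"dz":0,"wx":0,"wy":0,"wz":0}])

```text
time_s: 11.4
eef_pos: [523.5, 433.0, 51.3]
ee_rot: [-0.0, 0.991, 0.136, 0.0]
force: [0.2, -0.3, -0.7]
grip_width: 0.439
grip_force: 41.4
```

>>> step_arm(increments=[{"dx":0,"dy":0,"dz":0.04,"wx":0,"wy":0,"wz":0},{"dx":0,"dy":0,"dz":0.03,"wx":0,"wy":0,"wz":0},{"dx":0,"dy":0,"dz":0,"wx":0,"wy":0,"wz":0}])

```text
time_s: 11.7
eef_pos: [523.5, 433.0, 49.5]
ee_rot: [0.0, 0.991, 0.136, -0.0]
force: [0.5, 0.4, -1.0]
grip_width: 0.44
grip_force: 41.4
```

>>> step_arm(increments=[{"dx":0,"dy":0,"dz":0.03,"wx":0,"wy":0,"wz":0},{"dx":0,"dy":0,"dz":0,"wx":0,"wy":0,"wz":0}])

```text
time_s: 11.9
eef_pos: [523.5, 433.0, 49.3]
ee_rot: [-0.0, 0.991, 0.136, 0.0]
force: [-3.0, -0.2, 4.4]
grip_width: 0.441
grip_force: 41.9
```

>>> step_arm(increments=[{"dx":0,"dy":0,"dz":0.03,"wx":0,"wy":0,"wz":0},{"dx":0,"dy":0,"dz":0,"wx":0,"wy":0,"wz":0}])

```text
time_s: 12.1
eef_pos: [523.5, 433.0, 49.3]
ee_rot: [0.0, 0.991, 0.136, 0.0]
force: [-4.6, -2.8, 9.8]
grip_width: 0.437
grip_force: 42.8
```

Contact, so I release and rise.

>>> step_arm(increments=[{"dx":0,"dy":0,"dz":0,"wx":0,"wy":0,"wz":0},{"dx":0,"dy":0,"dz":0,"wx":0,"wy":0,"wz":0},{"dx":0,"dy":0,"dz":0,"wx":0,"wy":0,"wz":0},{"dx":0,"dy":0,"dz":-0.2,"wx":0,"wy":0,"wz":0},{"dx":0,"dy":0,"dz":-0.5,"wx":0,"wy":0,"wz":0}], fingers=56)

```text
time_s: 12.6
eef_pos: [523.1, 432.7, 65.1]
ee_rot: [0.0, 0.991, 0.136, -0.001]
force: [0.4, 0.2, 0.2]
grip_width: 0.655
grip_force: 0.0
```

>>> step_arm(increments=[{"dx":0,"dy":0,"dz":-1,"wx":0,"wy":0,"wz":0},{"dx":0,"dy":0,"dz":-1,"wx":0,"wy":0,"wz":0},{"dx":0,"dy":0,"dz":-1,"wx":0,"wy":0,"wz":0},{"dx":0,"dy":0,"dz":-1,"wx":0,"wy":0,"wz":0},{"dx":0,"dy":0,"dz":-1,"wx":0,"wy":0,"wz":0}])

```text
time_s: 13.1
eef_pos: [523.5, 433.0, 192.9]
ee_rot: [-0.0, 0.991, 0.136, 0.001]
force: [0.6, -0.0, 0.1]
grip_width: 0.656
grip_force: 0.0
```

Run:
```python
from fit import *
r=np.pi/180
s=ctrl.sense();print(s['eef_pos'],s['ee_rot'],s['joints'],s['time_s'])
c=wristworld(cam('wrist'),s);cv2.imwrite('pics/w3.png',c['frame'])
for d in eyes.cut_out('wrist','former_oval')[:3]:
    m=d['mask'];yy,xx=np.nonzero(m);print(d['p'],m.sum(),xx.min(),xx.max(),yy.min(),yy.max())
    p,f=fit([(c,m)],'oval',(523,432,.27,13),False);print(p,p[2]/r,f)
```

```text
[523.47301556 432.95269897 192.89137351] [-2.43074606e-04  9.90766661e-01  1.35576594e-01  5.93366751e-04] [5.18983479e-01 7.08111510e-01 1.04778980e+00 7.58529558e-06
 1.38440891e+00 1.81778754e+00] 13.1
0.65 4056 232 273 127 237
[5.22842331e+02 4.32333332e+02 2.70458724e-01 1.59719392e+01] 15.496143393714773 0.005641589406877756
```

View pics/w3.png

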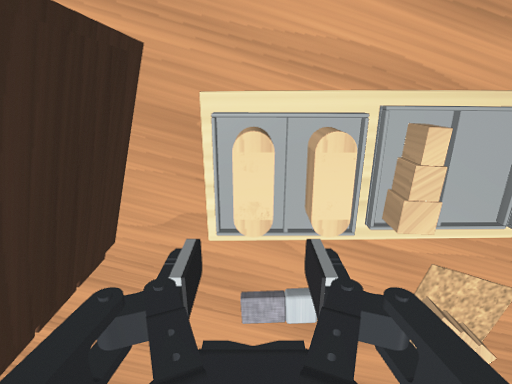

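The picture shows the oval lying flat in the free half, at (252,182). Next is the waisted former.

>>> step_arm(increments=[{"dx":-0.26,"dy":0.97,"dz":0,"wx":0,"wy":0,"wz":0},{"dx":-0.26,"dy":0.97,"dz":0,"wx":0,"wy":0,"wz":0},{"dx":-0.26,"dy":0.97,"dz":0,"wx":0,"wy":0,"wz":0},{"dx":-0.26,"dy":0.97,"dz":0,"wx":0,"wy":0,"wz":0},{"dx":-0.26,"dy":0.97,"dz":0,"wx":0,"wy":0,"wz":0}])

```text
time_s: 13.7
eef_pos: [524.5, 306.4, 190.4]
ee_rot: [0.0, 0.991, 0.136, -0.0]
force: [-0.7, -0.0, 0.1]
grip_width: 0.655
grip_force: 0.0
```

>>> step_arm(increments=[{"dx":-0.26,"dy":0.97,"dz":0,"wx":0,"wy":0,"wz":0},{"dx":-0.26,"dy":0.97,"dz":0,"wx":0,"wy":0,"wz":0},{"dx":-0.26,"dy":0.97,"dz":0,"wx":0,"wy":0,"wz":0},{"dx":-0.26,"dy":0.97,"dz":0,"wx":0,"wy":0,"wz":0},{"dx":-0.26,"dy":0.97,"dz":0,"wx":0,"wy":0,"wz":0}])

```text
time_s: 14.2
eef_pos: [525.7, 180.9, 190.5]
ee_rot: [-0.0, 0.991, 0.136, -0.0]
force: [0.2, -0.5, -0.6]
grip_width: 0.652
grip_force: 0.0
```

>>> step_arm(increments=[{"dx":-0.26,"dy":0.97,"dz":0,"wx":0,"wy":0,"wz":0},{"dx":-0.26,"dy":0.97,"dz":0,"wx":0,"wy":0,"wz":0},{"dx":-0.26,"dy":0.97,"dz":0,"wx":0,"wy":0,"wz":0},{"dx":-0.26,"dy":0.97,"dz":0,"wx":0,"wy":0,"wz":0},{"dx":-0.26,"dy":0.97,"dz":0,"wx":0,"wy":0,"wz":0}])

```text
time_s: 14.7
eef_pos: [527.0, 55.4, 190.5]
ee_rot: [-0.0, 0.991, 0.136, -0.0]
force: [0.1, 0.6, 0.1]
grip_width: 0.657
grip_force: 0.0
```

>>> step_arm(increments=[{"dx":-0.26,"dy":0.97,"dz":0,"wx":0,"wy":0,"wz":0},{"dx":-0.26,"dy":0.97,"dz":0,"wx":0,"wy":0,"wz":0},{"dx":-0.26,"dy":0.97,"dz":0,"wx":0,"wy":0,"wz":0},{"dx":-0.26,"dy":0.97,"dz":0,"wx":0,"wy":0,"wz":0},{"dx":-0.26,"dy":0.97,"dz":0,"wx":0,"wy":0,"wz":0}])

```text
time_s: 15.2
eef_pos: [528.3, -70.1, 190.5]
ee_rot: [-0.0, 0.991, 0.136, -0.0]
force: [-0.3, 0.7, 0.1]
grip_width: 0.661
grip_force: 0.0
```

>>> step_arm(increments=[{"dx":-0.26,"dy":0.97,"dz":0,"wx":0,"wy":0,"wz":0},{"dx":-0.26,"dy":0.97,"dz":0,"wx":0,"wy":0,"wz":0},{"dx":0,"dy":0,"dz":0,"wx":0,"wy":0,"wz":0.95},{"dx":0,"dy":0,"dz":0,"wx":0,"wy":0,"wz":0.95},{"dx":0,"dy":0,"dz":0,"wx":0,"wy":0,"wz":0.95}])

```text
time_s: 15.7
eef_pos: [528.8, -119.5, 190.4]
ee_rot: [-0.0, 1.0, -0.016, -0.0]
force: [0.1, 1.0, -0.2]
grip_width: 0.653
grip_force: 0.0
```

>>> step_arm(increments=[{"dx":0,"dy":0,"dz":0,"wx":0,"wy":0,"wz":0.95},{"dx":0,"dy":0,"dz":0,"wx":0,"wy":0,"wz":0.95},{"dx":0,"dy":0,"dz":0,"wx":0,"wy":0,"wz":0.95},{"dx":0,"dy":0,"dz":0,"wx":0,"wy":0,"wz":0.95},{"dx":0,"dy":0,"dz":0,"wx":0,"wy":0,"wz":0.95}])

```text
time_s: 16.2
eef_pos: [528.9, -119.3, 190.5]
ee_rot: [-0.0, 0.965, -0.261, -0.0]
force: [-0.0, -0.6, -1.2]
grip_width: 0.655
grip_force: 0.0
```

>>> step_arm(increments=[{"dx":0,"dy":0,"dz":0,"wx":0,"wy":0,"wz":0.83},{"dx":0,"dy":0,"dz":0,"wx":0,"wy":0,"wz":0}])

```text
time_s: 16.4
eef_pos: [528.9, -119.3, 190.5]
ee_rot: [-0.0, 0.954, -0.301, -0.0]
force: [-0.0, 0.1, 0.1]
grip_width: 0.656
grip_force: 0.0
```

Run:
```python
from fit import *
r=np.pi/180
c,m,s=wshot('former_waisted','w4',(528,-119,25))
print(s['eef_pos'],s['ee_rot'],s['time_s'])
p,f=fit([(c,m)],'waisted',(528,-119,-35*r,3),False);print(p,p[2]/r,f)
# height from two views
t=cam('scene');ds=eyes.cut_out('scene','former_waisted')
for d in ds[:2]:
    p2,f2=fit([(c,m),(t,d['mask'])],'waisted',(p[0],p[1],p[2],3));print('2view',p2,f2)
from tray import *
a=np.load('wA.npy',allow_pickle=True).item()
cv2.imwrite('pics/wA2.png',cv2.resize(a['frame'][:120,:360],(800,267)))
```

```text
cand 0.6 2 3918 233 276 125 234
[ 528.89690757 -119.27976919  190.48908617] [-3.00877467e-05  9.53604949e-01 -3.01060778e-01 -9.21205719e-05] 16.4
[ 528.06560622 -120.4512406    -0.62558446    7.08980254] -35.84334907391874 0.007025487255305052
2view [ 527.00019963 -119.811895     -0.62303137    1.45498264] 1.977952241897583
2view [ 527.60417692 -120.06691546   -0.62540563    2.19625102] 0.024103796109557152
```

View pics/w4.png

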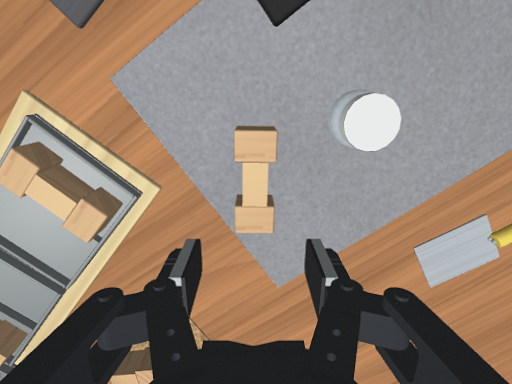

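The waisted light-wood former is between the jaws, at (255,180).

>>> step_arm(increments=[{"dx":0,"dy":0.05,"dz":0.9,"wx":0,"wy":0,"wz":0.13},{"dx":0,"dy":0,"dz":1,"wx":0,"wy":0,"wz":0},{"dx":0,"dy":0,"dz":1,"wx":0,"wy":0,"wz":0},{"dx":0,"dy":0,"dz":1,"wx":0,"wy":0,"wz":0},{"dx":0,"dy":0,"dz":0.9,"wx":0,"wy":0,"wz":0}], fingers=56)

```text
time_s: 17.1
eef_pos: [528.1, -120.3, 69.4]
ee_rot: [-0.0, 0.952, -0.307, -0.0]
force: [0.4, 0.0, 0.7]
grip_width: 0.656
grip_force: 0.0
```

>>> step_arm(increments=[{"dx":0,"dy":0,"dz":0.6,"wx":0,"wy":0,"wz":0},{"dx":0,"dy":0,"dz":0.4,"wx":0,"wy":0,"wz":0},{"dx":0,"dy":0,"dz":0.2,"wx":0,"wy":0,"wz":0},{"dx":0,"dy":0,"dz":0,"wx":0,"wy":0,"wz":0},{"dx":0,"dy":0,"dz":0,"wx":0,"wy":0,"wz":0}])

```text
time_s: 17.6
eef_pos: [528.7, -120.5, 41.2]
ee_rot: [0.0, 0.952, -0.307, 0.001]
force: [0.4, -0.3, -0.5]
grip_width: 0.653
grip_force: 0.0
```

>>> step_arm(increments=[{"dx":0,"dy":0,"dz":0,"wx":0,"wy":0,"wz":0},{"dx":0,"dy":0,"dz":0,"wx":0,"wy":0,"wz":0},{"dx":0,"dy":0,"dz":0,"wx":0,"wy":0,"wz":0},{"dx":0,"dy":0,"dz":0,"wx":0,"wy":0,"wz":0},{"dx":0,"dy":0,"dz":0,"wx":0,"wy":0,"wz":0}], fingers=10, squeeze=40)

```text
time_s: 18.1
eef_pos: [528.7, -120.5, 41.2]
ee_rot: [0.0, 0.952, -0.307, 0.001]
force: [0.7, -0.6, 5.6]
grip_width: 0.271
grip_force: 41.2
```

>>> step_arm(increments=[{"dx":0,"dy":0,"dz":-0.4,"wx":0,"wy":0,"wz":0},{"dx":0,"dy":0,"dz":-1,"wx":0,"wy":0,"wz":0},{"dx":0,"dy":0,"dz":-1,"wx":0,"wy":0,"wz":-0.95},{"dx":0,"dy":0,"dz":-1,"wx":0,"wy":0,"wz":-0.95},{"dx":0,"dy":0,"dz":-1,"wx":0,"wy":0,"wz":-0.95}])

```text
time_s: 18.6
eef_pos: [528.1, -120.3, 151.9]
ee_rot: [-0.0, 0.987, -0.16, -0.0]
force: [-0.8, 0.4, -1.3]
grip_width: 0.273
grip_force: 40.3
```

>>> step_arm(increments=[{"dx":0,"dy":0,"dz":-1,"wx":0,"wy":0,"wz":-0.95},{"dx":0,"dy":0,"dz":0,"wx":0,"wy":0,"wz":-0.95},{"dx":0,"dy":0,"dz":0,"wx":0,"wy":0,"wz":-0.95},{"dx":0,"dy":0,"dz":0,"wx":0,"wy":0,"wz":-0.95},{"dx":0,"dy":0,"dz":0,"wx":0,"wy":0,"wz":-0.95}])

```text
time_s: 19.1
eef_pos: [528.1, -120.3, 175.9]
ee_rot: [-0.0, 0.996, 0.088, -0.0]
force: [-0.5, 0.8, -0.9]
grip_width: 0.27
grip_force: 40.3
```

>>> step_arm(increments=[{"dx":0,"dy":0,"dz":0,"wx":0,"wy":0,"wz":-0.95},{"dx":0.38,"dy":-0.98,"dz":0,"wx":0,"wy":0,"wz":0},{"dx":0.38,"dy":-0.98,"dz":0,"wx":0,"wy":0,"wz":0},{"dx":0.38,"dy":-0.98,"dz":0,"wx":0,"wy":0,"wz":0},{"dx":0.38,"dy":-0.98,"dz":0,"wx":0,"wy":0,"wz":0}])

```text
time_s: 19.6
eef_pos: [538.5, -14.7, 175.9]
ee_rot: [-0.0, 0.991, 0.135, -0.0]
force: [0.6, 0.2, -2.5]
grip_width: 0.271
grip_force: 40.3
```

>>> step_arm(increments=[{"dx":0.38,"dy":-0.98,"dz":0,"wx":0,"wy":0,"wz":0},{"dx":0.38,"dy":-0.98,"dz":0,"wx":0,"wy":0,"wz":0},{"dx":0.38,"dy":-0.98,"dz":0,"wx":0,"wy":0,"wz":0},{"dx":0,"dy":0,"dz":0,"wx":0,"wy":0,"wz":0}])

```text
time_s: 20.0
eef_pos: [546.2, 65.2, 175.8]
ee_rot: [-0.0, 0.991, 0.137, -0.0]
force: [0.6, -0.5, -1.6]
grip_width: 0.271
grip_force: 40.3
```

Run:
```python
from tray import *
c,m,s=wshot('kept_waisted','w5',(629,45,25));np.save('w5.npy',c,allow_pickle=True)
print(s['eef_pos'],s['ee_rot'],s['time_s'])
p,f=fit([(c,m)],'waisted',(629,45,.274,13),False);print(p,np.degrees(p[2]),f)
```

```text
cand 0.71 10 6151 275 337 30 165
[546.19772635  65.18428522 175.78485687] [-3.14545208e-04  9.90632687e-01  1.36553166e-01 -1.15368436e-04] 20.0
[6.30610236e+02 4.48029780e+01 2.44637282e-01 1.47208329e+01] 14.016683797025706 0.027187908068299294
```

View pics/w5.png

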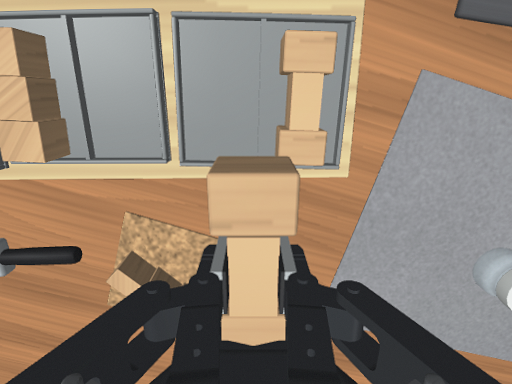

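The waisted tray's rim corners are at (172,13), (355,17), (180,166) and (341,168). The left half is free, and the former is held squarely by the waist.

Run:
```python
from tray import *
b=np.load('w5.npy',allow_pickle=True).item()
corn=[((172,13),(65,76)),((355,17),(65,-76)),((180,166),(-65,76)),((341,168),(-65,-76))]
for zf in(None,9): show(*trayfit(b,corn,[620,80,.26,9],zf))
# outline refined: line fits of rim vs board
```

```text
tray [625.3  78.3] yaw 14.89 z 4.9 err px 1.65 free +y [np.float64(615.7), np.float64(114.0)] free -y [np.float64(634.8), np.float64(42.5)]
tray [624.9  78.3] yaw 14.89 z 9.0 err px 2.09 free +y [np.float64(615.4), np.float64(114.0)] free -y [np.float64(634.4), np.float64(42.5)]
```

>>> step_arm(increments=[{"dx":0.8,"dy":-0.3,"dz":0,"wx":0,"wy":0,"wz":0},{"dx":0.8,"dy":-0.3,"dz":0,"wx":0,"wy":0,"wz":0},{"dx":0.8,"dy":-0.3,"dz":0,"wx":0,"wy":0,"wz":0},{"dx":0.78,"dy":-0.25,"dz":0,"wx":0,"wy":0,"wz":0.04},{"dx":0,"dy":0,"dz":0.7,"wx":0,"wy":0,"wz":0}])

```text
time_s: 20.6
eef_pos: [617.7, 111.4, 159.7]
ee_rot: [0.0, 0.991, 0.133, 0.002]
force: [0.4, 0.3, -2.5]
grip_width: 0.271
grip_force: 40.3
```

>>> step_arm(increments=[{"dx":0,"dy":0,"dz":1,"wx":0,"wy":0,"wz":0},{"dx":0,"dy":0,"dz":1,"wx":0,"wy":0,"wz":0},{"dx":0,"dy":0,"dz":0.8,"wx":0,"wy":0,"wz":0},{"dx":0,"dy":0,"dz":0.5,"wx":0,"wy":0,"wz":0},{"dx":0,"dy":0,"dz":0,"wx":0,"wy":0,"wz":0}])

```text
time_s: 21.1
eef_pos: [614.8, 110.8, 74.1]
ee_rot: [-0.0, 0.991, 0.132, -0.001]
force: [0.0, -0.1, -1.2]
grip_width: 0.274
grip_force: 40.3
```

>>> step_arm(increments=[{"dx":0.04,"dy":-0.14,"dz":0.2,"wx":0,"wy":0,"wz":0},{"dx":0,"dy":0,"dz":0.4,"wx":0,"wy":0,"wz":0},{"dx":0,"dy":0,"dz":0.16,"wx":0,"wy":0,"wz":0},{"dx":0,"dy":0,"dz":0.06,"wx":0,"wy":0,"wz":0},{"dx":0,"dy":0,"dz":0,"wx":0,"wy":0,"wz":0}])

```text
time_s: 21.6
eef_pos: [615.5, 115.3, 55.0]
ee_rot: [-0.0, 0.991, 0.133, -0.0]
force: [0.2, -0.0, -1.4]
grip_width: 0.272
grip_force: 40.3
```

>>> step_arm(increments=[{"dx":0,"dy":0,"dz":0.03,"wx":0,"wy":0,"wz":0},{"dx":0,"dy":0,"dz":0,"wx":0,"wy":0,"wz":0}])

```text
time_s: 21.8
eef_pos: [615.6, 115.3, 54.5]
ee_rot: [0.0, 0.991, 0.133, 0.0]
force: [0.3, -0.3, -1.7]
grip_width: 0.271
grip_force: 40.3
```

>>> step_arm(increments=[{"dx":0,"dy":0,"dz":0.03,"wx":0,"wy":0,"wz":0},{"dx":0,"dy":0,"dz":0,"wx":0,"wy":0,"wz":0}])

```text
time_s: 22.0
eef_pos: [615.5, 115.3, 53.6]
ee_rot: [0.0, 0.991, 0.133, 0.0]
force: [0.4, 0.5, -1.4]
grip_width: 0.275
grip_force: 40.3
```

>>> step_arm(increments=[{"dx":0,"dy":0,"dz":0.04,"wx":0,"wy":0,"wz":0},{"dx":0,"dy":0,"dz":0.03,"wx":0,"wy":0,"wz":0},{"dx":0,"dy":0,"dz":0,"wx":0,"wy":0,"wz":0}])

```text
time_s: 22.3
eef_pos: [615.4, 115.3, 51.6]
ee_rot: [-0.0, 0.991, 0.133, -0.0]
force: [0.6, -0.3, -2.1]
grip_width: 0.273
grip_force: 40.3
```

>>> step_arm(increments=[{"dx":0,"dy":0,"dz":0.03,"wx":0,"wy":0,"wz":0},{"dx":0,"dy":0,"dz":0,"wx":0,"wy":0,"wz":0}])

```text
time_s: 22.5
eef_pos: [615.5, 115.3, 51.2]
ee_rot: [0.0, 0.991, 0.133, 0.0]
force: [0.3, 0.3, 0.2]
grip_width: 0.272
grip_force: 40.5
```

>>> step_arm(increments=[{"dx":0,"dy":0,"dz":0.03,"wx":0,"wy":0,"wz":0},{"dx":0,"dy":0,"dz":0,"wx":0,"wy":0,"wz":0}])

```text
time_s: 22.7
eef_pos: [615.6, 115.3, 51.2]
ee_rot: [0.0, 0.991, 0.133, 0.0]
force: [-2.8, -0.6, 5.8]
grip_width: 0.269
grip_force: 41.4
```

>>> step_arm(increments=[{"dx":0,"dy":0,"dz":0,"wx":0,"wy":0,"wz":0},{"dx":0,"dy":0,"dz":0,"wx":0,"wy":0,"wz":0},{"dx":0,"dy":0,"dz":0,"wx":0,"wy":0,"wz":0},{"dx":0,"dy":0,"dz":-0.2,"wx":0,"wy":0,"wz":0},{"dx":0,"dy":0,"dz":-0.5,"wx":0,"wy":0,"wz":0}], fingers=44)

```text
time_s: 23.2
eef_pos: [614.9, 115.3, 67.5]
ee_rot: [-0.0, 0.991, 0.133, -0.001]
force: [0.5, 0.5, 0.1]
grip_width: 0.519
grip_force: 0.0
```

>>> step_arm(increments=[{"dx":0,"dy":0,"dz":-1,"wx":0,"wy":0,"wz":0},{"dx":0,"dy":0,"dz":-1,"wx":0,"wy":0,"wz":0},{"dx":0,"dy":0,"dz":-1,"wx":0,"wy":0,"wz":0},{"dx":0,"dy":0,"dz":-1,"wx":0,"wy":0,"wz":0},{"dx":0,"dy":0,"dz":-1,"wx":0,"wy":0,"wz":0}])

```text
time_s: 23.7
eef_pos: [615.4, 115.3, 195.1]
ee_rot: [0.0, 0.991, 0.133, 0.001]
force: [0.0, 0.4, 0.1]
grip_width: 0.516
grip_force: 0.0
```

Run:
```python
from fit import *
s=ctrl.sense();print(s['time_s'],s['eef_pos'])
a=cam('wrist')['frame'];b=cam('scene')['frame']
cv2.imwrite('pics/end.png',cv2.resize(np.vstack([a,b]),(450,600) if 0 else (400,600)))
```

```text
23.7 [615.42584925 115.29831484 195.06816318]
```

View pics/end.png

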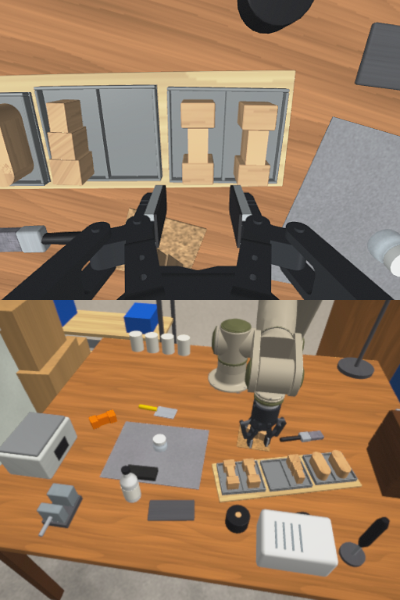

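Both formers lie flat in the free halves: in the wrist view the waisted pair is at about (197,143) and (257,145). Nothing else has moved.

```bash
python3 -c "
from rig import finish_job
print(finish_job())"
```

```text
the job is handed in; nothing more can be done
None
```

The waisted and oval formers from the mat each lie flat in the free half of their own tray, nothing else visibly moved, and the job was handed in at about 24 s.

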